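# Bring the next sample under the titrator's probes

## Task

On the titration stand the measuring head is down in a cup that is finished: lift the head by its knob to its upper stop, turn the turntable by pushing its four-armed handle, the shorter way round, until the one tall cup stands centred under the probes, then press the head down to its lower stop so that the probes hang in the tall cup. Do not let the probes knock or drag any cup, keep all cups upright in their places, and leave the other things on the bench where they stand.

Things in the scene. Friction and masses are not known exactly. Their poses are not given: they have to be found in the camera images.
- stand: white titration stand, fixed on the bench, position and yaw vary: round housing 264 mm across, 35 mm high; origin on the bench at the turntable's vertical axis. Its +x points from the axis to the tower; the measuring place (probes) lies on +x, 95 mm from the axis
- tower_top (a point): centre of the top of the tower's aluminium bridge (70 mm wide, 24 mm deep), 261 mm over the bench, 160 mm from the turntable's axis; two 12 mm steel rods carry it, the foot below ends 195 mm from the axis
- turntable (a joint): turntable angle in rad, counter-clockwise from above positive, 0 at the start, no stops (counts on past a full turn). Stays where left; needs 0.16 N m (3 to 4 N on a handle arm). Grey deck 258 mm across, top 50 mm over the bench; 8 places 45 degrees apart, 95 mm from the axis, between 18 mm fins; cups have 2 mm of play in them; the place farthest from the tower is empty at the start
- handle_centre (a point): point on the turntable's axis, 150 mm over the bench, at the height of the handle's arms. Black handle: hub 40 mm across (top 165 mm over the bench) and four level round arms, 14 mm thick, 90 degrees apart, ending 60 mm from the axis; the arms lie above all cups
- spoke_tip (a point): end of one of the four handle arms, on its centre line, 60 mm from the axis, 150 mm over the bench; at turntable 0 it lies 22.5 degrees counter-clockwise from the stand's +x
- head (a joint): height of the measuring head over its lower stop, in m: 0 down, 0.08 at the upper stop, 0 to 0.02 at the start. Stays where it is left; takes about 11 N to lift and 4 N to press down
- lift_knob (a point): centre of the black knob on top of the head: 29 mm across, 32 mm high (top 16 mm above this point), on a 12 mm stem, 95 mm from the turntable's axis; 220 mm over the bench with the head down, moves with the head. The grey head below (42 mm across, 51 to 69 mm below this point) runs out to the tower on a level bar 24 mm wide
- probe_tips (a point): centre of the three probe tips under the head, straight below the knob: a cluster within 11 mm of this vertical line; 70 mm over the bench with the head down, 150 mm with it up
- tall_cup: the next sample: white plastic cup, 57 mm across and 85 mm high (rim 135 mm over the bench), open on top, inside 51 mm wide; origin under its foot. On one of the six places 45, 90 or 135 degrees either side of the measuring place
- cup_measured: squat white plastic cup, 57 mm across and 55 mm high (rim 105 mm over the bench), standing on the turntable; origin under its foot; the finished sample, under the probes at the start
- cup_1: squat white plastic cup, 57 mm across and 55 mm high (rim 105 mm over the bench), standing on the turntable; origin under its foot
- cup_2: squat white plastic cup, 57 mm across and 55 mm high (rim 105 mm over the bench), standing on the turntable; origin under its foot
- cup_3: squat white plastic cup, 57 mm across and 55 mm high (rim 105 mm over the bench), standing on the turntable; origin under its foot
- cup_4: squat white plastic cup, 57 mm across and 55 mm high (rim 105 mm over the bench), standing on the turntable; origin under its foot
- cup_5: squat white plastic cup, 57 mm across and 55 mm high (rim 105 mm over the bench), standing on the turntable; origin under its foot
- wash_bottle: bystander close to the stand: plastic wash bottle with a bent spout, 69 x 87 x 201 mm; origin under its foot
- reagent_bottle: bystander: brown glass bottle with screw cap, 88 mm across, 192 mm high; origin under its foot
- spare_beaker: bystander: clear beaker, 87 mm across, 109 mm high; origin under its foot
- timer: bystander: white bench timer standing on edge, 21 x 62 x 66 mm; origin under its foot
- tissues: bystander: tissue box, 85 x 128 x 72 mm; origin under its foot
Not all that is in view belongs to the job. Leave any orange or yellow look-alike of the cup_5 alone.

How it is judged:
By the outcome, as a careful person would: the job done as asked, in the order asked, and still so for the second after the job is handed in, with the robot touching nothing.
It also fails if it takes over 56 s, if anything falls off the work surface, if the arm or the gripper's body presses on something with over 40 N, if the wrist force passes 120 N, or if a joint passes its speed limit or range.

## Robot

A 6-joint arm with a two-finger parallel gripper is mounted at the origin on a cart in front of the work surface, level with it; the furniture and walls round the work are solid. World frame = base frame: x ahead of the robot, y to its left, z up, the work surface at z = 0. Lengths are in m, angles in rad, forces in N, time in s.
With the tool pointing down it reaches from about 0.25 to 0.725 m from the base axis. Payload 4 kg.
Tool frame: the origin (TCP) lies on the centre line of the jaws, within the pads' length; the fingertips stand ahead of it and the grasp point (between the pads) lies 3 mm ahead of it (bot.tcp_to_tips is the z of the fingertips in the tool frame, in m); z points along the fingers, y is the line along which they close (so a half turn about z gives the same grasp; the last joint's range is limited). The gripper opens to 85 mm and grips with 20 to 120 N. Pads are 22 mm wide; open, the fingers measure 114 mm over their backs; the gripper's body (76 mm by 85 mm) begins 54 mm behind the grasp point. The pads swing forward as they close: fully open they stand 13 mm farther back than shut.
Start: joints at [-1.33, 0.241, 0.005, 1.335, 0, 1.571], TCP at [0.119, -0.486, 0.215] pointing down, gripper open.
Joint ranges: [-2.72, 2.72], [-1.05, 1.87], [-1.09, 1.28], [-1.99, 2.15], [-1.42, 1.44], [-3.14, 3.14]. Speed limits (rad/s): [2.79, 2.79, 3.14, 3.14, 3.14, 3.14].

## Interface

Orientations are given as a unit quaternion [x, y, z, w].
In Python, from workcell import telemetry, camera, camera_params, ticket, boxes_of, cut_out, spot_point, bot gives the robot as it stands.
- The arm moves only by the shell command python3 -m creep 'ROWS'. ROWS is text: rows parted by semicolons, each of 5 numbers parted by spaces: the opening, from 0 (shut) to 1 (fully open), then the shift along the tool's x, y, z in units of 150 mm (1.0 is 150 mm), then the turn about the tool's z in units of 180 degrees (1.0 is 180 degrees). In form: claw x y z turn; .... A call has 1 to 12 rows; each row is the pose to reach, as a shift and turn from the pose commanded when the call began, along the tool's axes at that moment, turning the shorter way round; what a row does not reach only later rows make up. A row lasts 1/8 s, in which the tool goes at most 62.5 mm and 10.7 degrees, less where a joint would pass 70% of its speed; a pose out of reach is approached as far as the arm can. A call with a number of a shift or a turn outside -1 to 1 is refused whole. A call with a gripper value outside its range is refused whole. The fingers move at their own pace and stop on an object; the grip force is fixed at half the most. Time passes only in rows, so rows that repeat a pose let the fingers close. It gives the time, the measured TCP pose, the force, the opening and the grip force at its end, in the units of the state.
- telemetry.get_obs(): the state, without advancing time (a new reading comes with each control period).
- camera(name): name is "scene" or "top" or "wrist"; returns the picture (420x560x3 uint8, red, green, blue); there is no depth.
- camera_params(name): a dict with "camera_matrix" (3x3 intrinsics, pixels), "eye" and "attitude" of the camera in the world. Camera axes: x right, y down, z forward; pixel columns grow to the right and rows downward; lengths in m; the calibration is good to about 2 mm. A picture is of the moment at which its call begins: read the wrist's pose just before it. camera_params takes no time and is no camera call; for the wrist camera it gives the pose at the moment of the call.
- ticket.job_done(): hands the job in; it is judged then, once.
Trained networks look in the newest picture that a camera, given by its name, has taken for a name from the list of things; names that differ only in an ending like _2 or _b are one class to them, and where a whole thing is asked for, a point or a joint stands for the part that bears it (a point fixed in the world has none). Each returns a list of dicts, best first, with "conf" (0 to 1); they miss things now and then, are a little off and sometimes report something else, mostly with a low value. They report only what shows in the picture. A call takes as long as a camera call. They do not tell look-alikes from the thing itself.
- boxes_of(thing, camera): "at" ([x, y, z] in m, in world coordinates, good to about 4 mm: the middle of the surface that is visible of it).
- cut_out(thing, camera): "pixels" (420x560 bool, what is visible of it).
- spot_point(thing, camera): "at" ([x, y, z] in m, in world coordinates, good to about 4 mm: a listed point, or the origin of a listed thing).
The state is a dict: "clock": time; "joint_pos": joint angles; "joint_vel": joint speeds; "tau": joint torques, N m; "eef_pos": TCP position; "tool_rot": TCP orientation; "ft_force": force on the tool from outside, world axes, zero at the start; "ft_torque": the same for the moment, N m; "grip_width": finger opening in m; "grasp_force": force on a finger pad.
Only numpy, scipy, OpenCV 4.12 (cv2) and the standard library are available. Lean on these libraries where they do the work, as an engineer would, in place of code of your own. Each camera call takes 0.05 s, during which the arm holds its last target. There are 200 camera calls.

## Working session

There is one attempt and no reset: what is moved stays moved. The work goes in short steps, Python scripts to look and compute and a shell command to move; the robot and the scene stay as the last step left them, time stands still between calls to the robot, and variables do not carry over. Pictures are saved under pics/ and viewed, at most 10 in all, crops included, and the job is handed in when it is done.

```bash
mkdir -p pics
cat > h.py <<'E'
import numpy as np, cv2
from workcell import telemetry, camera, camera_params, ticket, boxes_of, cut_out, spot_point, bot
def save(n,f):
    im=camera(n); cv2.imwrite('pics/'+f,cv2.cvtColor(im,cv2.COLOR_RGB2BGR)); return im
E
python3 - <<'E'
from h import *
o=telemetry.get_obs(); print(o['clock'],o['eef_pos'],o['tool_rot'],bot.tcp_to_tips)
a=save('scene','s1.png');b=save('top','t1.png')
cv2.imwrite('pics/st1.png',cv2.cvtColor(np.vstack([a,b]),cv2.COLOR_RGB2BGR)[:, :])
for c in ('scene','top'):
  for t in ('stand','tower_top','handle_centre','spoke_tip','lift_knob','probe_tips','tall_cup','wash_bottle','reagent_bottle','spare_beaker','timer','tissues'):
    print(c,t,[(np.round(d['at'],3).tolist(),round(d['conf'],2)) for d in spot_point(t,c)[:4]])
E
```

```text
0.0 [ 0.11907476 -0.48496687  0.2142268 ] [ 9.92760277e-01  1.20108417e-01 -1.18747696e-04 -9.92805179e-04] 0.022
scene stand [([0.504, -0.103, -0.0], 0.9), ([0.422, -0.492, -0.004], 0.2)]
scene tower_top []
scene handle_centre [([0.506, -0.102, -0.001], 0.38)]
scene spoke_tip [([0.496, -0.041, 0.151], 0.82), ([0.548, 0.276, 0.0], 0.61)]
scene lift_knob [([0.526, -0.013, 0.237], 0.66)]
scene probe_tips [([0.525, -0.01, 0.087], 0.81)]
scene tall_cup [([0.457, -0.024, 0.05], 0.74), ([0.59, -0.127, 0.049], 0.39)]
scene wash_bottle [([0.54, -0.292, -0.002], 0.93), ([0.549, -0.188, 0.053], 0.31)]
scene reagent_bottle [([0.551, 0.279, -0.005], 0.59), ([0.502, -0.103, -0.001], 0.58)]
scene spare_beaker [([0.4, 0.309, -0.004], 0.6)]
scene timer [([0.421, -0.494, -0.004], 0.59)]
scene tissues [([0.724, 0.306, -0.002], 0.62)]
top stand [([0.5, -0.108, -0.001], 0.81)]
top tower_top [([0.544, 0.054, 0.256], 0.58)]
top handle_centre [([0.501, -0.108, 0.148], 0.88), ([0.398, 0.304, -0.002], 0.48)]
top spoke_tip [([0.492, -0.044, 0.154], 0.74)]
top lift_knob [([0.527, -0.01, 0.238], 0.59)]
top probe_tips [([0.528, -0.011, 0.088], 0.94), ([0.422, -0.492, 0.004], 0.47)]
top tall_cup [([0.451, -0.026, 0.053], 0.84)]
top wash_bottle [([0.541, -0.294, -0.0], 0.65)]
top reagent_bottle [([0.551, 0.273, -0.002], 0.91)]
top spare_beaker [([0.399, 0.306, -0.002], 0.61), ([0.728, 0.304, 0.001], 0.41)]
top timer [([0.421, -0.495, 0.003], 0.74)]
top tissues [([0.728, 0.304, -0.003], 0.86)]
```

View pics/s1.png

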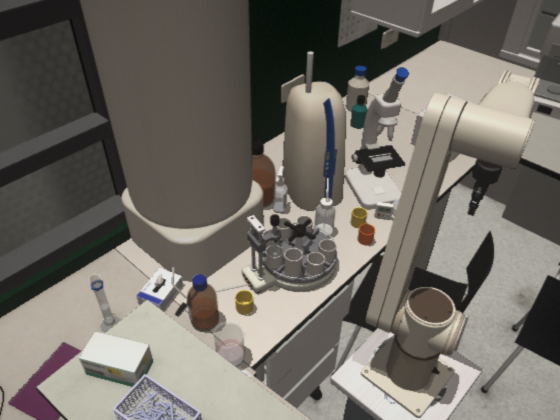

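View pics/t1.png

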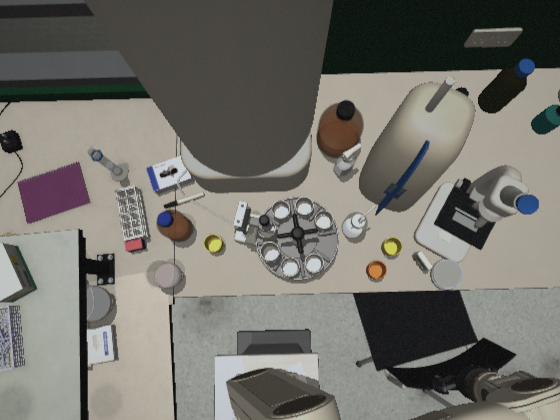

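The stand's axis is at top-view pixel (297,233), with the knob at (264,219) and the tower at (243,220), so the yaw is about 75°. The tall cup has two candidates: (0.454,-0.025), near (272,254) in the top view, and the weaker (0.59,-0.127), near (305,206). I'll check both in an enlarged crop.

Run:
```python
from h import *
a=cv2.imread('pics/s1.png')[200:300,235:355];b=cv2.imread('pics/t1.png')[185:285,225:345]
f=lambda i:cv2.resize(i,None,fx=3.3,fy=3.3,interpolation=cv2.INTER_CUBIC)
cv2.imwrite('pics/c1.png',np.hstack([f(a),f(b)]))
ax=[];dd={}
for i in range(3):
  for c in ('scene','top'):
    camera(c)
    for t in ('stand','handle_centre','lift_knob','tower_top','tall_cup','spoke_tip','cup_1'):
      r=[(d['at'],d['conf']) for d in spot_point(t,c)]
      if t=='cup_1':
        if i==0: print(c,[(np.round(x,3).tolist(),round(y,2)) for x,y in r])
      elif r: dd.setdefault((t,c),[]).append(r[0][0])
for k,v in dd.items(): print(k,np.round(np.median(v,0),4),len(v))
print(telemetry.get_obs()['clock'])
```

```text
scene [([0.492, 0.156, -0.001], 0.94), ([0.397, -0.345, -0.002], 0.75), ([0.419, -0.148, 0.048], 0.7), ([0.544, -0.186, 0.05], 0.63), ([0.47, -0.397, 0.003], 0.63), ([0.413, -0.076, 0.049], 0.61), ([0.592, -0.127, 0.049], 0.51), ([0.586, -0.058, 0.049], 0.45), ([0.526, -0.011, 0.054], 0.36)]
top [([0.473, -0.402, 0.0], 0.87), ([0.419, -0.156, 0.053], 0.79), ([0.492, 0.159, -0.003], 0.79), ([0.4, -0.346, -0.001], 0.63), ([0.41, -0.078, 0.05], 0.59), ([0.585, -0.057, 0.05], 0.58), ([0.552, -0.187, 0.048], 0.57), ([0.596, -0.13, 0.052], 0.54)]
('stand', 'scene') [ 0.503  -0.1027 -0.0008] 3
('handle_centre', 'scene') [ 0.5016 -0.1019  0.1506] 3
('lift_knob', 'scene') [ 0.5241 -0.0109  0.2399] 3
('tower_top', 'scene') [0.5434 0.0497 0.2607] 3
('tall_cup', 'scene') [ 0.4567 -0.0204  0.052 ] 2
('spoke_tip', 'scene') [ 0.4922 -0.0427  0.1506] 3
('stand', 'top') [ 5.009e-01 -1.038e-01  5.000e-04] 3
('lift_knob', 'top') [ 0.526  -0.0125  0.2364] 3
('tower_top', 'top') [0.5414 0.0523 0.2575] 3
('tall_cup', 'top') [ 0.4544 -0.0253  0.0516] 3
('spoke_tip', 'top') [ 0.4936 -0.0422  0.1558] 3
('handle_centre', 'top') [ 0.4968 -0.1066  0.1474] 2
3.7
```

View pics/c1.png

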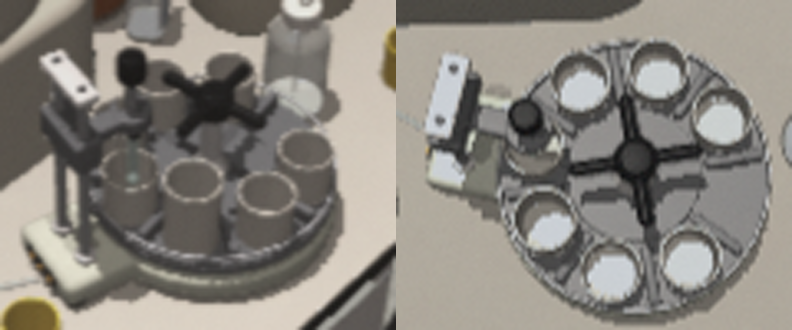

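The crop shows the tall cup next to the head, on the robot side. It is at scene crop (192,210) and top crop (545,225), its walls are clearly longer, and its position is (0.455,-0.023), 45° CCW of the measuring place. The (0.59,-0.127) candidate is a squat cup. The table therefore turns clockwise by 45°. Next I move over the stand.

```bash
cat >> h.py <<'E'
def go(x,y,z,th):
    "units of shift/turn from measured pose to target (tool down, tool-x heading th deg)"
    from scipy.spatial.transform import Rotation as R
    o=telemetry.get_obs(); M=R.from_quat(o['tool_rot']).as_matrix()
    d=M.T@(np.array([x,y,z])-o['eef_pos'])/.15
    h=np.degrees(np.arctan2(M[1,0],M[0,0])); t=-((th-h+180)%360-180)/180
    print('t%.2f'%o['clock'],np.round(o['eef_pos'],4),'head %.1f'%h,'F',np.round(o['ft_force'],1),'w %.3f'%o['grip_width'],'-> ',np.round(d,3),'turn %.3f'%t)
E
python3 -c "from h import *;go(.48,-.08,.36,75.2)"
python3 -m creep '1 0.3 -0.3 -0.3 0; 1 0.6 -0.5 -0.6 0; 1 0.85 -0.65 -0.8 0; 1 1 -0.8 -0.97 0; 1 1 -1 -0.97 0'
python3 -c "from h import *;go(.48,-.08,.36,75.2)"
```

```text
t3.70 [ 0.1193 -0.4856  0.2151] head 13.8 F [1.3 0.6 0.2] w 0.086 ->  [ 2.98  -2.052 -0.966] turn -0.341
clock: 4.32
eef_pos: [0.2313, -0.3039, 0.3632]
tool_rot: [0.993, 0.122, 0.002, 0.002]
ft_force: [0.1, -0.3, -0.5]
grip_width: 0.0854
grasp_force: 0.0
t4.33 [ 0.2313 -0.3039  0.3632] head 14.0 F [ 0.1 -0.3 -0.5] w 0.085 ->  [ 1.97  -1.048  0.021] turn -0.340
```

```bash
python3 -m creep '1 0.35 -0.2 0 -0.05; 1 0.7 -0.4 0 -0.1; 1 0.9 -0.6 0 -0.15; 1 1 -0.8 0 -0.2; 1 1 -1 0 -0.25; 1 1 -1 0 -0.3; 1 1 -1 0 -0.34'
python3 -c "from h import *;go(.48,-.08,.36,75.2)"
```

```text
clock: 5.2
eef_pos: [0.339, -0.1222, 0.3608]
tool_rot: [0.792, 0.611, 0.0, 0.0]
ft_force: [-0.3, 0.1, -0.2]
grip_width: 0.0853
grasp_force: 0.0
t5.20 [ 0.339  -0.1222  0.3608] head 75.3 F [-0.3  0.1 -0.2] w 0.085 ->  [0.51  0.838 0.006] turn 0.001
```

```bash
python3 -m creep '1 0.2 0.3 0 0; 1 0.4 0.6 0 0; 1 0.51 0.84 0 0; 1 0.51 0.84 0 0'
python3 - <<'E'
from h import *
go(.48,-.08,.36,75.2)
p=camera_params('wrist'); save('wrist','w1.png'); print(p)
for t in ('stand','handle_centre','lift_knob','tower_top','spoke_tip','tall_cup'):
  print(t,[(np.round(d['at'],4).tolist(),round(d['conf'],2)) for d in spot_point(t,'wrist')[:4]])
E
```

```text
clock: 5.7
eef_pos: [0.4824, -0.0807, 0.3588]
tool_rot: [0.793, 0.61, -0.001, -0.001]
ft_force: [-0.9, -0.4, -0.1]
grip_width: 0.0855
grasp_force: 0.0
t5.70 [ 0.4824 -0.0807  0.3588] head 75.1 F [-0.9 -0.4 -0.1] w 0.085 ->  [ 0.001 -0.017 -0.008] turn -0.000
{'camera_matrix': array([[314.75215327,   0.        , 278.18489081],
       [  0.        , 314.75215327, 210.21890116],
       [  0.        ,   0.        ,   1.        ]]), 'eye': array([ 5.04418586e-01, -1.79642187e-04,  5.18142805e-01]), 'attitude': array([ 0.97820502, -0.12781444, -0.02246535,  0.16209166])}
stand [([0.507, -0.1079, -0.0025], 0.97)]
handle_centre [([0.5013, -0.1095, 0.1463], 0.77)]
lift_knob [([0.5242, -0.0177, 0.2377], 0.88)]
tower_top [([0.5438, 0.0527, 0.2603], 0.88), ([0.5241, -0.0146, 0.2365], 0.59)]
spoke_tip [([0.4925, -0.0463, 0.1461], 0.61)]
tall_cup [([0.4549, -0.0195, 0.0494], 0.68)]
```

View pics/w1.png

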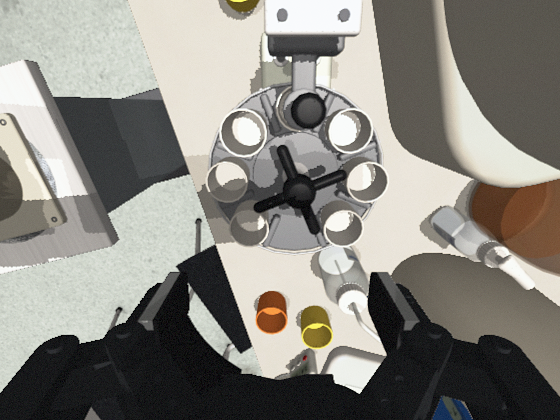

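The wrist view shows the knob at (307,110), the hub at (299,191) with its four arms, and the bridge at (312,15). The tall cup is at (243,132). I'll measure these precisely from the dark pixels.

```bash
cat >> h.py <<'E'
from scipy.spatial.transform import Rotation as R
def back(p,uv,z):
    uv=np.atleast_2d(uv).astype(float); K=p['camera_matrix']
    r=np.c_[(uv-K[[0,1],2])/K[0,0],np.ones(len(uv))]@R.from_quat(p['attitude']).as_matrix().T
    return (p['eye']+r*((z-p['eye'][2])/r[:,2])[:,None])[:,:2]
def blob(im,seed,win,th=45):
    m=(im.max(2)<th).astype(np.uint8); w=np.zeros_like(m); y,x=seed[1],seed[0]; w[y-win:y+win,x-win:x+win]=1; m*=w
    n,l=cv2.connectedComponents(m); return np.argwhere(l==l[y,x])[:,::-1]
def arms(p,im,seed,win,c,z=.150,r0=.027,r1=.056,th=45):
    q=back(p,blob(im,seed,win,th),z)
    for _ in range(8):   # refine centre: opposite arms give lines through the hub
        d=q-c; r=np.hypot(*d.T); s=(r>r0)&(r<r1); a=np.arctan2(d[s,1],d[s,0])
        f=np.angle(np.exp(4j*a).mean())/4
        t=np.angle(np.exp(4j*(a-f)))/4; N=np.c_[-np.sin(a-t),np.cos(a-t)]
        keep=abs(t)<.3; e=np.linalg.lstsq(N[keep],(N*d[s]).sum(1)[keep],rcond=None)[0]; c=c+e
    print('centre',np.round(c,4),'arm angle mod90 %.2f'%(np.degrees(f)%90),'n',keep.sum(),'of',len(q),'bins',np.bincount((np.degrees(a-f+np.pi/4)//90).astype(int)%4)); return c,np.degrees(f)%90
E
cat > w.py <<'E'
from h import *
import pickle
E
python3 - <<'E'
from h import *
import pickle
p={'camera_matrix':np.array([[314.75215327,0,278.18489081],[0,314.75215327,210.21890116],[0,0,1]]),'eye':np.array([.504418586,-.000179642,.518142805]),'attitude':np.array([0.97820502,-0.12781444,-0.02246535,0.16209166])}
im=cv2.imread('pics/w1.png')
for th in (40,60,80):
  b=blob(im,(307,110),30,th); print(th,len(b),b.min(0),b.max(0),back(p,(b.min(0)+b.max(0))/2,.243))
  arms(p,im,(299,191),55,np.array([.502,-.106]),th=th)
E
rm w.py
```

```text
40 234820 [0 0] [559 419] [[ 0.4809491  -0.09033414]]
centre [ 0.5023 -0.1049] arm angle mod90 52.72 n 1909 of 233470 bins [1027 1189 1043  925]
60 234692 [0 0] [559 419] [[ 0.4809491  -0.09033414]]
centre [ 0.5014 -0.1041] arm angle mod90 7.89 n 995 of 2202 bins [240 256 264 235]
80 234302 [0 0] [559 419] [[ 0.4809491  -0.09033414]]
centre [ 0.5005 -0.1026] arm angle mod90 5.68 n 1322 of 3332 bins [467 398 592 278]
```

Axis is (0.5014,-0.1041) and the arm angle is 7.9° mod 90, giving a stand yaw of 75.4°. That puts the knob at (0.525,-0.012), which agrees with the networks. Now I go to the knob.

```bash
python3 -c "from h import *;go(.525,-.012,.241,75.4)"
```

```text
t6.05 [ 0.4798 -0.0817  0.3615] head 74.9 F [ 0.4 -0.5  0.2] w 0.085 ->  [0.527 0.169 0.803] turn -0.003
```

```bash
python3 -m creep '1 0.27 0.08 0 0; 1 0.52 0.16 0 0; 1 0.52 0.16 0 0; 1 0.52 0.16 0 0'
python3 -c "from h import *;go(.525,-.012,.241,75.4)"
```

```text
clock: 6.55
eef_pos: [0.5233, -0.0127, 0.3609]
tool_rot: [0.793, 0.609, -0.0, 0.0]
ft_force: [-0.2, 0.4, -0.1]
grip_width: 0.0854
grasp_force: 0.0
t6.55 [ 0.5233 -0.0127  0.3609] head 75.0 F [-0.2  0.4 -0.1] w 0.085 ->  [0.008 0.009 0.8  ] turn -0.002
```

```bash
python3 -m creep '1 0 0 0.25 0; 1 0 0 0.5 0; 1 0 0 0.7 0; 1 0 0 0.79 0; 0 0 0 0.79 0; 0 0 0 0.79 0; 0 0 0 0.79 0; 0 0 0 0.79 0; 0 0 0 0.79 0; 0 0 0 0.79 0'
python3 -c "from h import *;go(.525,-.012,.305,75.4)"
```

```text
clock: 7.8
eef_pos: [0.524, -0.0122, 0.2422]
tool_rot: [0.793, 0.609, 0.0, 0.0]
ft_force: [-0.2, 0.2, -0.0]
grip_width: 0.0001
grasp_force: 0.0
t7.80 [ 0.524  -0.0122  0.2422] head 75.0 F [-0.2  0.2 -0. ] w 0.000 ->  [ 0.003  0.006 -0.419] turn -0.002
```

The fingers shut on nothing, so I'll look before doing anything else.

Run:
```python
from h import *
a=save('scene','s2.png'); b=save('wrist','w2.png')
print(camera_params('wrist'))
for c in ('scene','wrist'):
  for t in ('lift_knob','probe_tips','tower_top'):
    print(c,t,[(np.round(d['at'],4).tolist(),round(d['conf'],2)) for d in spot_point(t,c)[:3]])
a=cv2.resize(a[190:300,220:360],None,fx=3,fy=3,interpolation=cv2.INTER_CUBIC);b=cv2.resize(b[:],(440,330))
cv2.imwrite('pics/c2.png',np.hstack([a,b])[:,:860][:,:,::-1][:, :])
cv2.imwrite('pics/c2.png',cv2.resize(cv2.imread('pics/c2.png'),(800,307)))
```

```text
{'camera_matrix': array([[314.75215327,   0.        , 278.18489081],
       [  0.        , 314.75215327, 210.21890116],
       [  0.        ,   0.        ,   1.        ]]), 'eye': array([0.54569702, 0.06834292, 0.40146195]), 'attitude': array([ 0.97806744, -0.12895986, -0.02138225,  0.16216115])}
scene lift_knob [([0.5241, -0.0055, 0.0887], 0.61), ([0.5262, -0.0142, 0.239], 0.58)]
scene probe_tips [([0.5265, -0.0064, 0.0877], 0.87), ([0.5052, -0.1054, 0.0024], 0.61)]
scene tower_top [([0.5443, 0.0496, 0.261], 0.72)]
wrist lift_knob [([0.5954, -0.1307, 0.0511], 0.65)]
wrist probe_tips []
wrist tower_top [([0.5407, 0.0515, 0.2618], 0.8)]
```

View pics/c2.png

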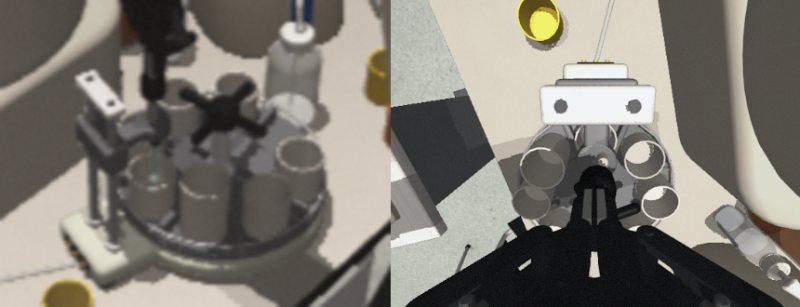

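Run:
```python
from h import *
p=camera_params('wrist')
for v in (232,246): 
  for z in (.22,.238,.25): print(v,z,back(p,[(280,v)],z))
im=cv2.imread('pics/w2.png')[180:330,190:370]
cv2.imwrite('pics/c3.png',np.clip(cv2.resize(im,None,fx=4,fy=4,interpolation=cv2.INTER_CUBIC).astype(float)*2,0,255))
```

```text
232 0.22 [[ 0.52703035 -0.00561341]]
232 0.238 [[0.52888194 0.00171851]]
232 0.25 [[0.53011633 0.00660645]]
246 0.22 [[ 0.5245587  -0.01488925]]
246 0.238 [[ 0.52665546 -0.00663723]]
246 0.25 [[ 0.5280533  -0.00113589]][ WARN:0@0.669] global loadsave.cpp:1063 imwrite_ Unsupported depth image for selected encoder is fallbacked to CV_8U.
```

View pics/c3.png

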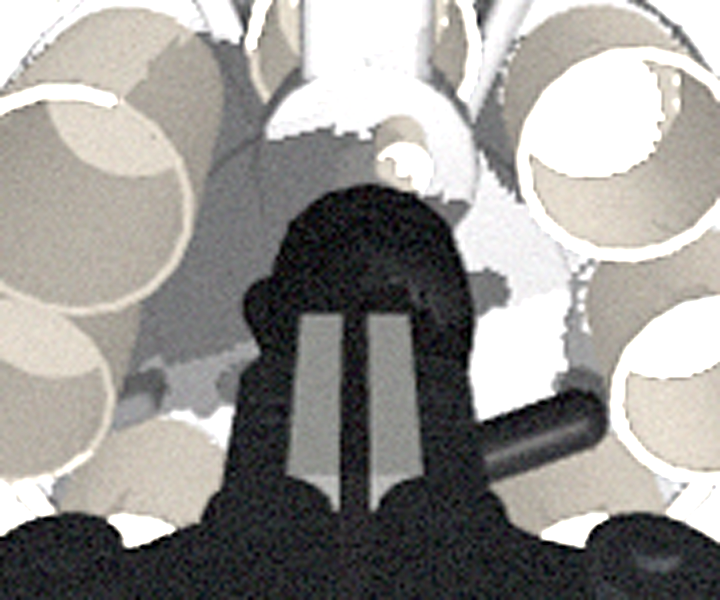

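```bash
python3 - <<'E'
from h import *
p=camera_params('wrist');K=p['camera_matrix'];M=R.from_quat(p['attitude']).as_matrix()
def pr(X): q=M.T@(np.array(X)-p['eye']); return np.round(K@q/q[2])[:2]
ex=np.array([np.cos(np.radians(75.4)),np.sin(np.radians(75.4))]);ey=np.array([ex[1],-ex[0]])
k=np.array([.5254,-.0122])
for z in (.254,.222): print('knob',z,[pr([*(k+.0145*(a*ex+b*ey)),z]) for a,b in((1,0),(-1,0),(0,1),(0,-1))])
print('tipfront',[pr([*(k+.011*ex+b*ey),z]) for z in(.22,.242,.27) for b in(-.0145,.0145)])
im=cv2.imread('pics/w2.png').max(2)[215:300:5,245:312:4]; print(im)
E
python3 -m creep '0 0 0 -0.05 0; 0 0 0 -0.1 0; 0 0 0 -0.1 0'
python3 -c "from h import *;go(.525,-.012,.305,75.4)"
```

```text
knob 0.254 [array([280., 244.]), array([281., 292.]), array([308., 269.]), array([253., 269.])]
knob 0.222 [array([280., 222.]), array([280., 264.]), array([303., 243.]), array([257., 243.])]
tipfront [array([257., 226.]), array([304., 226.]), array([254., 241.]), array([307., 240.]), array([250., 265.]), array([312., 265.])]
[[ 64  63  47  57  65  57  59  62  59  57  88 115 112 127 127 124  55]
 [ 52  62  55  59  66  61  64  62  69  66 115 155 224 161 126 123  78]
 [ 61  61  61  60  64  60  57  62  67  63  73 115 162 119 120 122 107]
 [ 64  57  61  58  61  60   0  14  11  20  15  18   6  58 101  53 125]
 [ 58  64  63  60  57  16  16  18  17   4  10  13  13  17  32 110 124]
 [ 63  61  61  61   9  10  16  11   6  26  10  18   1   8  11 128 120]
 [ 63  64  58  60  15  14  19  18  22  18  24  20  24  21  14  51 123]
 [ 62  62  45   3  20  10  23  11  16  22  21  32  22  22  18   4  65]
 [ 60  57  18  13  10  16  18  20  12   4  13  12  30  35  28  10  62]
 [ 62  68  17  20   7  55  73  72  18  35  74  78   0  14  28   7 105]
 [ 67  69  74  22  15  73  69  72  18  19  75  75  15  16  18  17 147]
 [ 77  75  33  21  22  76  76  76  11  26  75  73  43  20  24  12 144]
 [ 62  54  18  21  14  72  76  73   5  26  77  69  66  23  16  14 144]
 [ 85  24  30  30  25  74  72  76  16  21  73  77  68  20  25  24 146]
 [140  20  23  31  29  74  74  73  21  22  73  74  73  29  26  29  53]
 [137  28  21  26  17  72  75  74  17  16  73  71  76  20  25  16  20]
 [ 95  19  14  15  36  72  75  73  15  13  74  74  79  16  27  20  25]]
clock: 8.57
eef_pos: [0.5246, -0.0123, 0.2583]
tool_rot: [0.793, 0.609, 0.001, 0.001]
ft_force: [-0.6, -1.0, -0.4]
grip_width: 0.0004
grasp_force: 0.0
t8.57 [ 0.5246 -0.0123  0.2583] head 75.0 F [-0.6 -1.  -0.4] w 0.000 ->  [ 0.003  0.003 -0.311] turn -0.002
```

```bash
python3 -m creep '0 0 0 -0.25 0; 0 0 0 -0.4 0; 0 0 0 -0.4 0'
python3 - <<'E'
from h import *
go(.525,-.012,.305,75.4)
b=save('wrist','w3.png'); p=camera_params('wrist');print(p['eye'],p['attitude'])
for t in ('lift_knob','tower_top'):
    print(t,[(np.round(d['at'],4).tolist(),round(d['conf'],2)) for d in spot_point(t,'wrist')[:3]])
a=camera('scene')[190:290,230:350]
g=lambda i:np.clip(cv2.resize(i,None,fx=3.2,fy=3.2,interpolation=cv2.INTER_CUBIC).astype(float)*1.8,0,255).astype(np.uint8)
cv2.imwrite('pics/c4.png',np.hstack([g(b[170:270,220:340]),g(a)])[:,:,::-1])
E
```

```text
clock: 8.95
eef_pos: [0.525, -0.0123, 0.3189]
tool_rot: [0.793, 0.609, 0.002, 0.001]
ft_force: [0.1, -0.1, -0.7]
grip_width: -0.0
grasp_force: 0.0
t8.95 [ 0.525  -0.0123  0.3189] head 75.0 F [ 0.1 -0.1 -0.7] w -0.000 ->  [ 0.002 -0.001  0.092] turn -0.002
[0.54585726 0.06829472 0.47672459] [ 0.97807546 -0.12912568 -0.02063967  0.16207701]
lift_knob [([0.5251, -0.0159, 0.2363], 0.78), ([0.549, -0.1902, 0.0512], 0.67)]
tower_top [([0.5438, 0.0541, 0.2592], 0.7)]
```

View pics/c4.png

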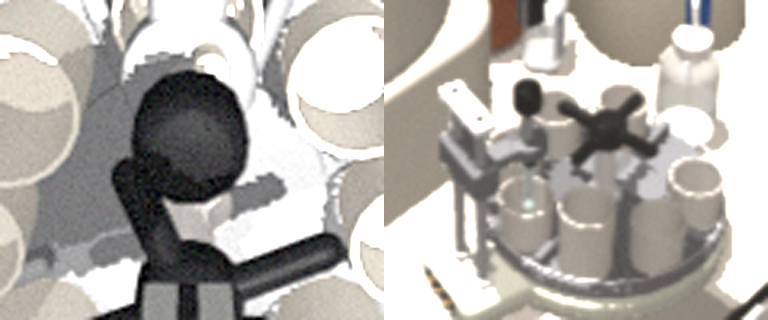

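The knob is at (190,135) in the left crop and has not moved. The shut fingertips end at about wrist v=247, which puts them some 30 mm higher than the stated tip length implies. They closed just above the knob, so I'll take the grasp about 30 mm lower. That is still clear of the head below the knob.

```bash
python3 -m creep '1 0 0 0 0; 1 0 0 0 0; 1 0 0 0.2 0; 1 0 0 0.4 0; 1 0 0 0.55 0; 1 0 0 0.65 0; 1 0 0 0.7 0; 0 0 0 0.7 0; 0 0 0 0.7 0; 0 0 0 0.7 0; 0 0 0 0.7 0'
python3 -c "from h import *;go(.525,-.012,.277,75.4)"
```

```text
clock: 10.52
eef_pos: [0.526, -0.0127, 0.2134]
tool_rot: [0.793, 0.609, 0.002, 0.002]
ft_force: [5.7, -1.9, 2.1]
grip_width: 0.0265
grasp_force: 59.1
t10.53 [ 0.526  -0.0127  0.2134] head 75.0 F [ 5.7 -1.9  2.1] w 0.027 ->  [ 0.003 -0.006 -0.424] turn -0.002
```

```bash
python3 -m creep '0 0 0 -0.08 0; 0 0 0 -0.18 0; 0 0 0 -0.28 0; 0 0 0 -0.36 0; 0 0 0 -0.39 0; 0 0 0 -0.39 0'
python3 -c "from h import *;go(.525,-.012,.277,75.4)"
python3 -m creep '0 0 0 -0.02 0; 0 0 0 -0.02 0'
```

```text
clock: 11.28
eef_pos: [0.5259, -0.0127, 0.27]
tool_rot: [0.793, 0.609, 0.001, 0.001]
ft_force: [6.8, -2.1, -6.0]
grip_width: 0.0266
grasp_force: 60.6
t11.28 [ 0.5259 -0.0127  0.27  ] head 75.0 F [ 6.8 -2.1 -6. ] w 0.027 ->  [ 0.003 -0.007 -0.047] turn -0.002
clock: 11.52
eef_pos: [0.5259, -0.0127, 0.2724]
tool_rot: [0.793, 0.609, 0.001, 0.001]
ft_force: [8.7, -2.4, -8.0]
grip_width: 0.0267
grasp_force: 60.4
```

```bash
python3 -m creep '0 0 0 -0.02 0; 0 0 0 -0.02 0'
python3 -m creep '0 0 0 -0.02 0; 0 0 0 -0.02 0'
python3 -m creep '0 0 0 -0.02 0; 0 0 0 -0.02 0'
```

```text
clock: 11.78
eef_pos: [0.5259, -0.0127, 0.275]
tool_rot: [0.793, 0.609, 0.0, 0.001]
ft_force: [9.3, -2.5, -10.9]
grip_width: 0.0264
grasp_force: 63.2
clock: 12.02
eef_pos: [0.5258, -0.0127, 0.2751]
tool_rot: [0.793, 0.609, -0.001, -0.0]
ft_force: [12.8, -1.0, -22.2]
grip_width: 0.0263
grasp_force: 62.1
clock: 12.28
eef_pos: [0.5256, -0.0127, 0.2752]
tool_rot: [0.793, 0.609, -0.003, -0.002]
ft_force: [17.0, -1.9, -33.0]
grip_width: 0.0266
grasp_force: 62.7
```

Run:
```python
from h import *
for c in ('scene','top'):
  camera(c)
  for t in ('lift_knob','probe_tips'):
    print(c,t,[(np.round(d['at'],4).tolist(),round(d['conf'],2)) for d in spot_point(t,c)[:3]])
```

```text
scene lift_knob [([0.5472, -0.1877, 0.0497], 0.63), ([0.5226, -0.0123, 0.3003], 0.56)]
scene probe_tips [([0.5257, -0.0116, 0.1487], 0.88)]
top lift_knob []
top probe_tips []
```

The head is at its upper stop: TCP travel was 62 mm, the force then rose, and the scene network puts the knob at z = 0.300. I ease off, release and rise.

```bash
python3 -m creep '0 0 0 0.03 0; 0 0 0 0.04 0; 1 0 0 0.04 0; 1 0 0 0.04 0; 1 0 0 0.04 0; 1 0 0 -0.1 0; 1 0 0 -0.3 0; 1 0 0 -0.42 0; 0 0 0 -0.42 0'
python3 - <<'E'
from h import *
go(.458,-.14,.33,97.9)
camera('scene')
for t in ('lift_knob','probe_tips'):
    print(t,[(np.round(d['at'],4).tolist(),round(d['conf'],2)) for d in spot_point(t,'scene')[:3]])
E
```

```text
clock: 13.7
eef_pos: [0.5245, -0.0122, 0.3474]
tool_rot: [0.793, 0.609, 0.002, 0.001]
ft_force: [-0.6, 0.4, 0.3]
grip_width: 0.0695
grasp_force: 0.0
t13.70 [ 0.5245 -0.0122  0.3474] head 75.0 F [-0.6  0.4  0.3] w 0.070 ->  [-0.938 -0.208  0.115] turn -0.127
lift_knob [([0.5249, -0.0097, 0.301], 0.84), ([0.4551, -0.0202, 0.052], 0.3)]
probe_tips [([0.524, -0.01, 0.1515], 0.68)]
```

```bash
python3 -m creep '0 -0.35 -0.08 0 -0.04; 0 -0.7 -0.16 0 -0.08; 0 -0.94 -0.21 0 -0.127; 0 -0.94 -0.21 0 -0.127; 0 -0.94 -0.21 0 -0.127'
python3 - <<'E'
from h import *
go(.458,-.1404,.20,97.9)
p=camera_params('wrist'); im=save('wrist','w4.png')
K=p['camera_matrix'];M=R.from_quat(p['attitude']).as_matrix()
q=M.T@(np.array([.5014,-.1041,.15])-p['eye']);s=(K@q/q[2])[:2].astype(int);print(s)
arms(p,im,tuple(s),90,np.array([.5014,-.1041]),th=60)
E
```

```text
clock: 14.48
eef_pos: [0.4568, -0.14, 0.3449]
tool_rot: [0.657, 0.753, -0.0, -0.001]
ft_force: [-0.3, 0.0, 0.0]
grip_width: -0.0
grasp_force: 0.0
t14.47 [ 0.4568 -0.14    0.3449] head 97.8 F [-0.3  0.   0. ] w -0.000 ->  [-0.005  0.008  0.966] turn -0.001
[321 153]
centre [ 0.5012 -0.1029] arm angle mod90 52.85 n 2315 of 232800 bins [1146 1366 1349 1157]
```

```bash
python3 -m creep '0 0 0 0.35 0; 0 0 0 0.7 0; 0 0 0 0.95 0; 0 0 0 0.97 0'
python3 -m creep '0 0 0 0.15 0; 0 0 0 0.3 0; 0 0 0 0.42 0; 0 0 0 0.45 0; 0 0 0 0.45 0'
python3 - <<'E'
from h import *
go(.458,-.1404,.13,97.9)
b=save('wrist','w5.png');a=camera('scene')[190:290,230:350]
g=lambda i:np.clip(cv2.resize(i,(400,300),interpolation=cv2.INTER_CUBIC).astype(float)*1.6,0,255).astype(np.uint8)
cv2.imwrite('pics/c5.png',np.hstack([g(b[120:330,140:420]),g(a)])[:,:,::-1])
E
```

```text
clock: 15.02
eef_pos: [0.4551, -0.1385, 0.1971]
tool_rot: [0.656, 0.754, -0.001, -0.003]
ft_force: [-0.5, 0.7, -0.2]
grip_width: 0.0002
grasp_force: 0.0
clock: 15.65
eef_pos: [0.458, -0.1402, 0.1338]
tool_rot: [0.657, 0.754, 0.0, 0.001]
ft_force: [0.3, 0.0, -0.4]
grip_width: 0.0
grasp_force: 0.0
t15.65 [ 0.458  -0.1402  0.1338] head 97.9 F [ 0.3  0.  -0.4] w 0.000 ->  [-0.001 -0.     0.025] turn -0.000
```

View pics/c5.png

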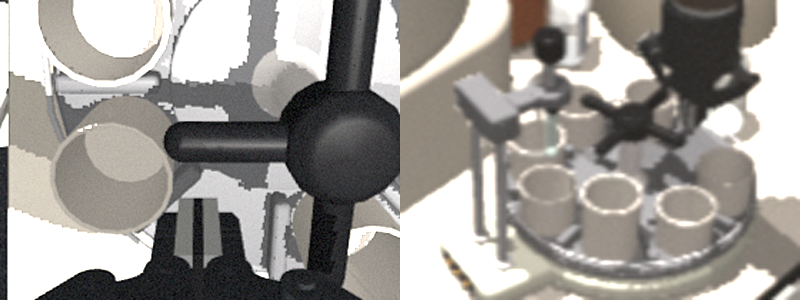

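The wrist crop shows the shut fingers at (205,205), just behind the arm that points to the robot at (170–290,140). The scene crop agrees. I lower a little more, then compute the pushing arc.

```bash
python3 -m creep '0 0 0 0.09 0; 0 0 0 0.09 0'
cat >> h.py <<'E'
def arc(al,r=48,k=18,c=(.5014,-.1041)):
    o=telemetry.get_obs();M=R.from_quat(o['tool_rot']).as_matrix();h=np.degrees(np.arctan2(M[1,0],M[0,0]))
    for a in al:
        t=np.radians(a);u=np.array([np.cos(t),np.sin(t)]);n=np.array([-u[1],u[0]])
        d=M.T@np.r_[np.array(c)+r/1e3*u+k/1e3*n-o['eef_pos'][:2],0]/.15
        print('%.1f'%a,np.round(d[:2],3),'turn %.3f'%(-((a-90-h+180)%360-180)/180))
E
python3 -c "
from h import *
go(.458,-.1404,.12,97.9);arc([187.9,184,180,176,172,168,164,160,156,152,149,146])"
```

```text
clock: 16.0
eef_pos: [0.456, -0.1401, 0.118]
tool_rot: [0.657, 0.754, -0.0, -0.001]
ft_force: [-0.2, 0.1, -0.9]
grip_width: 0.0
grasp_force: 0.0
t16.00 [ 0.456  -0.1401  0.118 ] head 97.9 F [-0.2  0.1 -0.9] w 0.000 ->  [-0.004  0.013 -0.013] turn -0.000
187.9 [0.076 0.012] turn -0.000
184.0 [0.098 0.005] turn 0.021
180.0 [ 0.121 -0.001] turn 0.044
176.0 [ 0.144 -0.005] turn 0.066
172.0 [ 0.168 -0.008] turn 0.088
168.0 [ 0.192 -0.009] turn 0.110
164.0 [ 0.216 -0.009] turn 0.133
160.0 [ 0.24  -0.007] turn 0.155
156.0 [ 0.263 -0.003] turn 0.177
152.0 [0.286 0.003] turn 0.199
149.0 [0.303 0.008] turn 0.216
146.0 [0.32  0.014] turn 0.233
```

```bash
python3 -m creep '0 0.05 0.01 0 0; 0 0.075 0.01 0 0; 0 0.1 0.005 0 0.02; 0 0.12 0 0 0.045; 0 0.145 -0.005 0 0.065; 0 0.17 -0.01 0 0.09; 0 0.17 -0.01 0 0.09'
python3 -c "
from h import *
o=telemetry.get_obs();print(o['eef_pos'],o['ft_force'])
camera('top');print([(np.round(d['at'],4).tolist(),round(d['conf'],2)) for d in spot_point('tall_cup','top')[:3]])
arc([172,168,164,160,156,152,149,146])"
```

```text
clock: 16.88
eef_pos: [0.452, -0.1151, 0.1193]
tool_rot: [0.756, 0.654, -0.0, 0.0]
ft_force: [-0.5, -0.8, -0.7]
grip_width: 0.0002
grasp_force: 0.4
[ 0.45201483 -0.11513124  0.11931031] [-0.54468224 -0.84914557 -0.72557546]
[([0.4754, -0.0124, 0.0522], 0.61), ([0.4189, -0.0545, 0.0503], 0.25)]
172.0 [-0.001 -0.004] turn -0.001
168.0 [ 0.021 -0.012] turn 0.021
164.0 [ 0.044 -0.018] turn 0.043
160.0 [ 0.068 -0.023] turn 0.065
156.0 [ 0.091 -0.025] turn 0.087
152.0 [ 0.115 -0.027] turn 0.110
149.0 [ 0.133 -0.026] turn 0.126
146.0 [ 0.151 -0.025] turn 0.143
```

The table turns: the tall cup moved from about 120° to 106°. I continue.

```bash
python3 -m creep '0 0.02 -0.01 0 0.02; 0 0.045 -0.02 0 0.045; 0 0.07 -0.025 0 0.065; 0 0.09 -0.025 0 0.085; 0 0.115 -0.025 0 0.11; 0 0.13 -0.025 0 0.125; 0 0.14 -0.025 0 0.13; 0 0.14 -0.025 0 0.13'
python3 - <<'E'
from h import *
o=telemetry.get_obs();print(o['eef_pos'],o['ft_force'])
im=save('top','t6.png');print([(np.round(d['at'],4).tolist(),round(d['conf'],2)) for d in spot_point('tall_cup','top')[:3]])
p=camera_params('wrist');im=save('wrist','w6.png')
K=p['camera_matrix'];M=R.from_quat(p['attitude']).as_matrix()
q=M.T@(np.array([.5014,-.1041,.15])-p['eye']);s=(K@q/q[2])[:2].astype(int);print(s)
print([(np.round(d['at'],4).tolist(),round(d['conf'],2)) for d in spot_point('tall_cup','wrist')[:3]])
for t in ('spoke_tip','handle_centre'):print([(np.round(d['at'],4).tolist(),round(d['conf'],2)) for d in spot_point(t,'wrist')[:5]])
E
```

```text
clock: 17.98
eef_pos: [0.4516, -0.0942, 0.1193]
tool_rot: [0.873, 0.487, 0.0, 0.0]
ft_force: [-0.2, -2.8, 0.2]
grip_width: 0.0001
grasp_force: 1.2
[ 0.45160358 -0.0941664   0.11925364] [-0.16415248 -2.84660236  0.24614842]
[([0.5143, -0.0139, 0.0518], 0.5)]
[382 255]
[([0.5213, -0.01, 0.0535], 0.7)]
[([0.5338, -0.052, 0.147], 0.58)]
[([0.5026, -0.1073, 0.1462], 0.76)]
```

```bash
python3 -m creep '0 -0.12 0 0 0; 0 -0.12 0 -0.3 0; 0 -0.12 0 -0.7 0; 0 -0.12 0 -1 0; 0 -0.12 0 -1 0'
python3 -c "from h import *;go(.48,-.08,.36,75.2)"
```

```text
clock: 18.9
eef_pos: [0.4435, -0.11, 0.2729]
tool_rot: [0.874, 0.487, 0.003, 0.002]
ft_force: [0.4, 0.8, -0.7]
grip_width: -0.0003
grasp_force: 0.0
t18.90 [ 0.4435 -0.11    0.2729] head 58.2 F [ 0.4  0.8 -0.7] w -0.000 ->  [ 0.3    0.106 -0.579] turn -0.094
```

```bash
python3 -m creep '0 0 0 -0.4 -0.05; 0 0.1 0.05 -0.58 -0.094; 0 0.3 0.11 -0.58 -0.094; 0 0.3 0.11 -0.58 -0.094; 0 0.3 0.11 -0.58 -0.094'
python3 - <<'E'
from h import *
go(.48,-.08,.36,75.2)
p=camera_params('wrist'); im=save('wrist','w7.png')
K=p['camera_matrix'];M=R.from_quat(p['attitude']).as_matrix()
q=M.T@(np.array([.5014,-.1041,.15])-p['eye']);s=(K@q/q[2])[:2].astype(int);print(s)
for th in (50,60):
  for w in (40,): arms(p,im,tuple(s),w,np.array([.5014,-.1041]),th=th)
for c in ('wrist','top','scene'):
  if c!='wrist': camera(c)
  print(c,[(np.round(d['at'],4).tolist(),round(d['conf'],2)) for d in spot_point('tall_cup',c)[:2]])
cv2.imwrite('pics/c7.png',cv2.resize(im[40:280,160:440],(700,600))[:,:,::-1])
E
```

```text
clock: 19.52
eef_pos: [0.4786, -0.0799, 0.3547]
tool_rot: [0.792, 0.61, -0.001, -0.001]
ft_force: [-0.2, 0.4, 0.2]
grip_width: 0.0001
grasp_force: 0.0
t19.52 [ 0.4786 -0.0799  0.3547] head 75.2 F [-0.2  0.4  0.2] w 0.000 ->  [ 0.001  0.009 -0.035] turn -0.000
[302 191]
centre [ 0.5015 -0.103 ] arm angle mod90 13.26 n 1958 of 233491 bins [1158 1206 1041  979]
centre [ 0.5019 -0.104 ] arm angle mod90 58.15 n 812 of 1888 bins [177 220 209 206]
wrist [([0.519, -0.0081, 0.0504], 0.94), ([0.4484, -0.0288, 0.0448], 0.61)]
top []
scene [([0.5158, -0.0101, 0.0504], 0.66), ([0.5547, -0.1784, 0.0512], 0.65)]
```

View pics/c7.png

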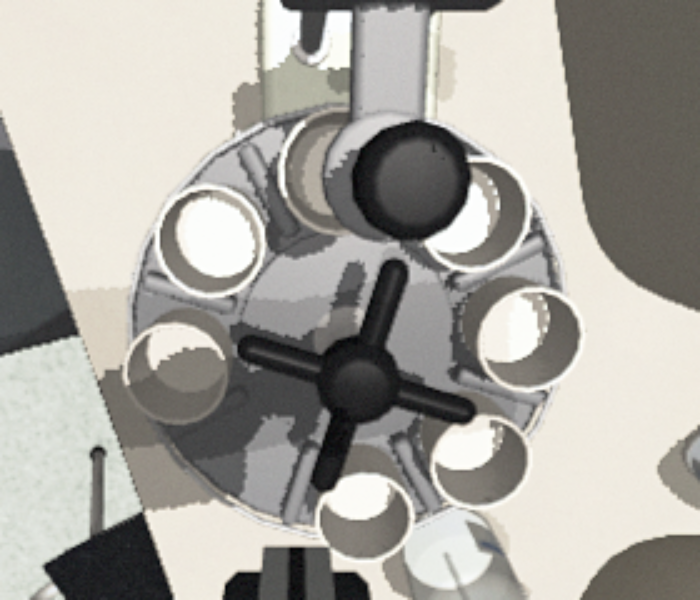

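The crop shows all cups upright. The tall cup sits behind and left of the knob at (330,170), and the handle is clear. The arm angle is now 148.15° from 187.89°, so 39.7° are done and 5.2° are left. I return behind the same arm.

```bash
python3 -c "from h import *;go(.4432,-.1068,.27,53)"
python3 -m creep '0 -0.15 -0.1 0 0.05; 0 -0.31 -0.17 0 0.12; 0 -0.31 -0.17 0.3 0.12; 0 -0.31 -0.17 0.57 0.12; 0 -0.31 -0.17 0.57 0.12'
python3 -c "from h import *;go(.4432,-.1068,.12,53)"
```

```text
t19.82 [ 0.4792 -0.08    0.3561] head 75.1 F [0.5 0.4 0.3] w -0.000 ->  [-0.234 -0.186  0.574] turn 0.123
clock: 20.45
eef_pos: [0.4404, -0.1176, 0.2679]
tool_rot: [0.893, 0.451, -0.003, -0.002]
ft_force: [-0.2, -0.4, -0.0]
grip_width: -0.0
grasp_force: 0.0
t20.45 [ 0.4404 -0.1176  0.2679] head 53.6 F [-0.2 -0.4 -0. ] w -0.000 ->  [ 0.072 -0.021  0.986] turn 0.003
```

```bash
python3 -m creep '0 0 -0.02 0.3 0; 0 0 -0.02 0.65 0; 0 0 -0.02 0.95 0; 0 0 -0.02 0.99 0; 0 0 -0.02 0.99 0; 0 0 -0.02 0.99 0'
python3 -c "from h import *;go(.4432,-.1068,.12,53);go(.4432,-.1068,.12,53);arc([148.2,145,142.7])"
```

```text
clock: 21.2
eef_pos: [0.4429, -0.1169, 0.1247]
tool_rot: [0.893, 0.451, 0.002, 0.002]
ft_force: [0.8, -0.2, 0.3]
grip_width: -0.0001
grasp_force: 0.0
t21.20 [ 0.4429 -0.1169  0.1247] head 53.6 F [ 0.8 -0.2  0.3] w -0.000 ->  [ 0.055 -0.039  0.031] turn 0.003
t21.20 [ 0.4429 -0.1169  0.1247] head 53.6 F [ 0.8 -0.2  0.3] w -0.000 ->  [ 0.055 -0.039  0.031] turn 0.003
148.2 [ 0.155 -0.046] turn -0.026
145.0 [ 0.172 -0.054] turn -0.008
142.7 [ 0.185 -0.059] turn 0.005
```

```bash
python3 -m creep '0 0.08 -0.05 0.02 0; 0 0.13 -0.055 0.02 0; 0 0.15 -0.055 0.02 0; 0 0.16 -0.055 0.02 0; 0 0.17 -0.055 0.02 0; 0 0.17 -0.055 0.02 0'
python3 -c "from h import *;go(.4432,-.1068,.12,53);arc([148.2,145,142.7])
telemetry
camera('scene');print(telemetry.get_obs()['eef_pos']);arc([142.7])"
```

```text
clock: 21.95
eef_pos: [0.4487, -0.0911, 0.119]
tool_rot: [0.893, 0.451, -0.0, -0.0]
ft_force: [-1.7, -1.6, 0.8]
grip_width: 0.0001
grasp_force: 1.4
t21.95 [ 0.4487 -0.0911  0.119 ] head 53.6 F [-1.7 -1.6  0.8] w 0.000 ->  [-0.106  0.033 -0.006] turn 0.003
148.2 [-0.006  0.025] turn -0.026
145.0 [0.011 0.017] turn -0.008
142.7 [0.024 0.012] turn 0.005
[ 0.44876031 -0.09113304  0.11903527]
142.7 [0.024 0.012] turn 0.005
```

```bash
python3 -m creep '0 0.01 0.005 0 0; 0 0.018 0.01 0 0; 0 0.024 0.01 0 0.005; 0 0.024 0.01 0 0.005; 0 0.024 0.01 0 0.005'
python3 -c "from h import *;go(.4432,-.1068,.12,53);arc([142.7])"
python3 -m creep '0 -0.15 0 0 0; 0 -0.15 0 -0.2 0; 0 -0.15 0 -0.6 0; 0 -0.15 0 -1 0; 0 -0.15 0 -1 0; 0 -0.15 0 -1 0'
python3 -c "from h import *;go(.48,-.08,.356,75.2)"
```

```text
clock: 22.62
eef_pos: [0.4523, -0.0888, 0.1188]
tool_rot: [0.896, 0.444, -0.0, -0.0]
ft_force: [-2.9, -1.3, -2.1]
grip_width: -0.0002
grasp_force: 1.5
t22.62 [ 0.4523 -0.0888  0.1188] head 52.7 F [-2.9 -1.3 -2.1] w -0.000 ->  [-0.133  0.024 -0.008] turn -0.002
142.7 [-0.003  0.002] turn -0.000
clock: 23.38
eef_pos: [0.44, -0.1066, 0.2696]
tool_rot: [0.896, 0.444, 0.001, 0.001]
ft_force: [-0.4, 0.4, 0.0]
grip_width: -0.0
grasp_force: 0.0
t23.38 [ 0.44   -0.1066  0.2696] head 52.7 F [-0.4  0.4  0. ] w -0.000 ->  [ 0.304  0.106 -0.575] turn -0.125
```

```bash
python3 -m creep '0 0 0 -0.4 -0.05; 0 0.1 0.05 -0.57 -0.1; 0 0.3 0.106 -0.57 -0.125; 0 0.3 0.106 -0.57 -0.125; 0 0.3 0.106 -0.57 -0.125; 0 0.3 0.106 -0.57 -0.125'
python3 - <<'E'
from h import *
go(.525,-.012,.345,75.4)
p=camera_params('wrist'); im=save('wrist','w8.png')
K=p['camera_matrix'];M=R.from_quat(p['attitude']).as_matrix()
q=M.T@(np.array([.5014,-.1041,.15])-p['eye']);s=(K@q/q[2])[:2].astype(int)
for th in (55,60): arms(p,im,tuple(s),40,np.array([.5014,-.1041]),th=th)
for c in ('wrist','scene'):
  if c!='wrist': camera(c)
  print(c,[(np.round(d['at'],4).tolist(),round(d['conf'],2)) for d in spot_point('tall_cup',c)[:2]])
E
```

```text
clock: 24.12
eef_pos: [0.4781, -0.0809, 0.354]
tool_rot: [0.793, 0.61, -0.001, -0.001]
ft_force: [0.2, 0.2, 0.5]
grip_width: 0.0003
grasp_force: 0.0
t24.12 [ 0.4781 -0.0809  0.354 ] head 75.1 F [0.2 0.2 0.5] w 0.000 ->  [0.524 0.184 0.059] turn -0.002
centre [ 0.5016 -0.1031] arm angle mod90 7.24 n 1966 of 233337 bins [1141 1196 1047  944]
centre [ 0.502  -0.1039] arm angle mod90 52.16 n 869 of 1944 bins [198 225 215 231]
wrist [([0.5285, -0.0111, 0.0521], 0.75)]
scene [([0.5266, -0.0121, 0.0514], 0.88), ([0.5478, -0.184, 0.0518], 0.56)]
```

Run:
```python
from h import *
p1={'camera_matrix':camera_params('wrist')['camera_matrix'],'eye':np.array([.504418586,-.000179642,.518142805]),'attitude':np.array([0.97820502,-0.12781444,-0.02246535,0.16209166])}
for th in (57,60,63,66):
  for n,p in (('w1',p1),('w8',camera_params('wrist'))):
    im=cv2.imread('pics/%s.png'%n); print(n,th,end=' '); arms(p,im,(299,191),40,np.array([.5014,-.1041]),th=th,r0=.026,r1=.058)
```

```text
w1 57 centre [ 0.5014 -0.104 ] arm angle mod90 8.14 n 914 of 1951 bins [196 229 247 242]
w8 57 centre [ 0.5025 -0.1042] arm angle mod90 52.20 n 881 of 1891 bins [165 230 248 238]
w1 60 centre [ 0.5014 -0.104 ] arm angle mod90 8.18 n 938 of 2007 bins [204 239 251 245]
w8 60 centre [ 0.5026 -0.1043] arm angle mod90 52.18 n 907 of 1946 bins [175 237 255 240]
w1 63 centre [ 0.5014 -0.1039] arm angle mod90 8.08 n 975 of 2065 bins [213 257 257 249]
w8 63 centre [ 0.5026 -0.1042] arm angle mod90 52.09 n 935 of 1994 bins [183 243 266 243]
w1 66 centre [ 0.5014 -0.1038] arm angle mod90 7.97 n 1009 of 2116 bins [218 267 270 256]
w8 66 centre [ 0.5027 -0.1041] arm angle mod90 52.03 n 964 of 2050 bins [192 247 280 246]
```

The turn is 45.8°, about 1.4 mm past centre at the cup. The networks put the tall cup at (0.527,-0.012), under the knob at (0.525,-0.012), which is good enough. Now I press the knob down with the shut fingers.

```bash
python3 -m creep '0 0.27 0.09 0 0; 0 0.52 0.18 0 0; 0 0.52 0.18 0 0; 0 0.52 0.18 0.1 0; 0 0.52 0.18 0.2 0; 0 0.52 0.18 0.25 0; 0 0.52 0.18 0.25 0'
python3 -c "from h import *;go(.525,-.012,.226,75.4)"
```

```text
clock: 25.2
eef_pos: [0.5243, -0.0126, 0.3169]
tool_rot: [0.793, 0.61, -0.0, -0.0]
ft_force: [-0.2, -0.2, 0.2]
grip_width: -0.0
grasp_force: 0.0
t25.20 [ 0.5243 -0.0126  0.3169] head 75.1 F [-0.2 -0.2  0.2] w -0.000 ->  [0.006 0.004 0.606] turn -0.001
```

```bash
python3 -m creep '0 0.005 0.005 0.05 0; 0 0.005 0.005 0.1 0; 0 0.005 0.005 0.15 0; 0 0.005 0.005 0.2 0; 0 0.005 0.005 0.2 0'
python3 -m creep '0 0 0 0.06 0; 0 0 0 0.12 0; 0 0 0 0.18 0; 0 0 0 0.24 0; 0 0 0 0.3 0; 0 0 0 0.33 0; 0 0 0 0.33 0'
```

```text
clock: 25.82
eef_pos: [0.5255, -0.0116, 0.2864]
tool_rot: [0.792, 0.61, -0.0, -0.0]
ft_force: [-0.5, -0.6, 0.0]
grip_width: 0.0002
grasp_force: 0.0
clock: 26.7
eef_pos: [0.5253, -0.0116, 0.2366]
tool_rot: [0.792, 0.61, -0.001, -0.001]
ft_force: [0.2, 0.3, 0.0]
grip_width: 0.0001
grasp_force: 0.0
```

Run:
```python
from h import *
go(.525,-.012,.226,75.4)
a=save('scene','s9.png')
for t in ('lift_knob','probe_tips','tall_cup','cup_1'):
    print(t,[(np.round(d['at'],4).tolist(),round(d['conf'],2)) for d in spot_point(t,'scene')[:9]])
b=save('wrist','w9.png')
g=lambda i:np.clip(cv2.resize(i,(400,333),interpolation=cv2.INTER_CUBIC).astype(float)*1.6,0,255).astype(np.uint8)
cv2.imwrite('pics/c9.png',np.hstack([g(b[120:320,160:400]),g(a[190:290,230:350])])[:,:,::-1])
```

```text
t26.70 [ 0.5253 -0.0116  0.2366] head 75.2 F [0.2 0.3 0. ] w 0.000 ->  [-0.003 -0.001  0.071] turn -0.001
lift_knob [([0.5239, -0.0132, 0.2388], 0.91)]
probe_tips [([0.526, -0.0094, 0.0826], 0.9)]
tall_cup [([0.5275, -0.0124, 0.0508], 0.55)]
cup_1 [([0.4779, -0.1993, 0.0482], 0.88), ([0.5958, -0.1315, 0.0474], 0.78), ([0.494, 0.1584, -0.0011], 0.74), ([0.4656, -0.3979, 0.0015], 0.65), ([0.4066, -0.0764, 0.0496], 0.6), ([0.3966, -0.3486, 0.0018], 0.55)]
```

View pics/c9.png

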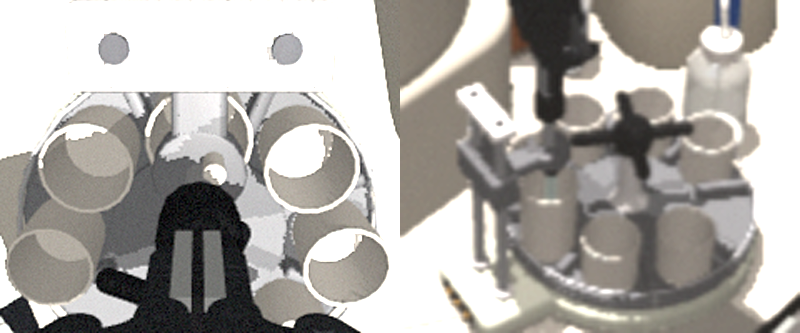

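The head is following: the knob is at about 0.236 and the probes are inside the tall cup, centred at (545,200) in the right crop. I press on to the stop.

```bash
python3 -m creep '0 0 0 0.03 0; 0 0 0 0.06 0; 0 0 0 0.06 0'
python3 -m creep '0 0 0 0.02 0; 0 0 0 0.02 0'
python3 -m creep '0 0 0 0.02 0; 0 0 0 0.02 0'
python3 -m creep '0 0 0 0.02 0; 0 0 0 0.02 0'
```

```text
clock: 27.38
eef_pos: [0.5258, -0.0116, 0.2283]
tool_rot: [0.792, 0.61, 0.0, 0.0]
ft_force: [1.0, 0.1, 0.6]
grip_width: 0.0004
grasp_force: 0.4
clock: 27.62
eef_pos: [0.5258, -0.0116, 0.2254]
tool_rot: [0.792, 0.61, -0.0, 0.0]
ft_force: [0.6, -0.0, 0.8]
grip_width: -0.0002
grasp_force: 0.7
clock: 27.88
eef_pos: [0.5258, -0.0116, 0.2223]
tool_rot: [0.792, 0.61, -0.0, -0.0]
ft_force: [1.4, -0.0, 1.3]
grip_width: -0.0002
grasp_force: 0.7
clock: 28.12
eef_pos: [0.5259, -0.0116, 0.2199]
tool_rot: [0.792, 0.61, 0.0, 0.0]
ft_force: [0.1, -0.1, 4.5]
grip_width: -0.0
grasp_force: 2.3
```

```bash
python3 -m creep '0 0 0 0.02 0; 0 0 0 0.02 0'
python3 -m creep '0 0 0 0.02 0; 0 0 0 0.02 0'
```

```text
clock: 28.38
eef_pos: [0.526, -0.0116, 0.2197]
tool_rot: [0.792, 0.61, 0.001, 0.001]
ft_force: [-6.0, -0.5, 17.6]
grip_width: 0.0001
grasp_force: 8.8
clock: 28.62
eef_pos: [0.5261, -0.0116, 0.2196]
tool_rot: [0.792, 0.61, 0.003, 0.002]
ft_force: [-10.3, 0.4, 31.0]
grip_width: -0.0001
grasp_force: 15.2
```

The lower stop is reached: z holds at 0.2196 while the force rises. I rise clear and check.

```bash
python3 -m creep '0 0 0 -0.1 0; 0 0 0 -0.4 0; 0 0 0 -0.8 0; 0 0 0 -1 0; 0 -0.3 0 -1 0; 0 -0.5 0 -1 0; 0 -0.5 0 -1 0'
python3 - <<'E'
from h import *
go(.525,-.012,.226,75.4)
for c in ('scene','top','wrist'):
  camera(c)
  for t in ('lift_knob','probe_tips','tall_cup','wash_bottle'):
    print(c,t,[(np.round(d['at'],4).tolist(),round(d['conf'],2)) for d in spot_point(t,c)[:2]])
  print([(np.round(d['at'],3).tolist(),round(d['conf'],2)) for d in spot_point('cup_1',c)])
E
```

```text
clock: 29.5
eef_pos: [0.506, -0.0856, 0.3628]
tool_rot: [0.793, 0.609, -0.001, -0.001]
ft_force: [-0.5, -0.5, -0.8]
grip_width: 0.0001
grasp_force: 0.0
t29.50 [ 0.506  -0.0856  0.3628] head 75.0 F [-0.5 -0.5 -0.8] w 0.000 ->  [ 0.507 -0.003  0.912] turn -0.002
scene lift_knob [([0.525, -0.0102, 0.2188], 0.58)]
scene probe_tips [([0.4021, 0.3047, -0.002], 0.35)]
scene tall_cup [([0.5288, -0.0093, 0.0514], 0.79)]
scene wash_bottle [([0.5412, -0.2942, -0.0025], 0.67)]
[([0.493, 0.157, -0.001], 0.75), ([0.464, -0.402, 0.001], 0.7), ([0.456, -0.022, 0.052], 0.68), ([0.408, -0.077, 0.048], 0.59), ([0.594, -0.13, 0.05], 0.57), ([0.397, -0.348, -0.001], 0.55), ([0.546, -0.185, 0.049], 0.51), ([0.476, -0.195, 0.047], 0.5)]
top lift_knob [([0.4777, -0.1916, 0.0488], 0.62), ([0.5252, -0.0117, 0.2183], 0.54)]
top probe_tips [([0.7274, 0.3023, -0.0046], 0.39)]
top tall_cup []
top wash_bottle [([0.5392, -0.2952, 0.0017], 0.91)]
[([0.548, -0.186, 0.05], 0.82), ([0.49, 0.156, -0.004], 0.71), ([0.472, -0.399, 0.003], 0.68), ([0.401, -0.345, -0.003], 0.67), ([0.479, -0.195, 0.05], 0.58)]
wrist lift_knob [([0.5272, -0.0115, 0.2202], 0.58)]
wrist probe_tips []
wrist tall_cup []
wrist wash_bottle [([0.5431, -0.2909, -0.0003], 0.7)]
[([0.41, -0.081, 0.049], 0.87), ([0.476, -0.196, 0.05], 0.78), ([0.456, -0.029, 0.05], 0.58), ([0.594, -0.128, 0.054], 0.56), ([0.525, -0.013, 0.219], 0.44)]
```

```bash
python3 -c "from workcell import ticket;print(ticket.job_done())"
```

```text
the job is handed in; nothing more can be done
None
```

I lifted the head to its upper stop, turned the table clockwise by a measured 45.8° so the tall cup stands about 1.4 mm off centre under the probes, pressed the head to its lower stop and handed in at about 30 s; the cups I could see stand in their places, but the finished cup was out of view in the last check and, of the bystanders, I rechecked only the wash bottle.

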